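# Dock the test head on a gas detector

### The arm

A 7-joint arm with a two-finger parallel gripper is mounted at the origin on the work surface. World frame = base frame: x ahead of the robot, y to its left, z up, the work surface at z = 0. Lengths are in m, angles in rad, forces in N, time in s.
With the tool pointing down it reaches from about 0.35 to 0.9 m from the base axis. Payload 8.1 kg.
Tool frame: the origin (TCP) lies on the centre line of the jaws, within the pads' length; the fingertips stand arm.tips_ahead ahead of it and the grasp point (between the pads) lies 8 mm behind it (arm.tips_ahead is the distance from the TCP to the fingertips, in m); z points along the fingers, y is the direction in which the jaws open and shut (so a half turn about z gives the same grasp; the last joint's range is limited). The gripper opens to 92 mm and grips with 3 to 60 N. Pads are 19 mm wide; open, the fingers measure 130 mm over their backs; the gripper's body (75 mm by 190 mm) begins 47 mm behind the grasp point.
Start: joints at [-1.267, 0.434, 0.025, 1.573, -0.012, 1.134, -0.075], TCP at [0.247, 0.574, 0.238] pointing down, gripper open.
Joint ranges: [-2.62, 2.62], [-0.44, 2.09], [-1.27, 1.32], [0.08, 2.57], [-1.32, 4.46], [0.12, 2], [-2.74, 2.74]. Speed limits (rad/s): [2.22, 2.22, 3.01, 3.01, 3.14, 3.14, 3.14].

### API

Orientations are given as a rotation vector (axis times angle).
In Python, from cell import arm gives the robot as it stands. The module is installed in compiled form; this text tells all that it offers.
- The arm moves only by the tool jog_arm, never from a script. Its argument "moves" is a list of rows, each an object with "twist": the turn, a rotation vector about the tool's x, y, z in units of 10 degrees (1.0 is 10 degrees), a list of three; "xyz": the shift along the tool's x, y, z in units of 60 mm (1.0 is 60 mm), a list of three; "grip": the closure, from -1 (fully open) to 1 (shut). A call has 1 to 5 rows; each row is the pose to reach, as a shift and turn from the pose commanded when the call began, along the tool's axes at that moment; what a row does not reach only later rows make up. A row lasts 1/8 s, in which the tool goes at most 62.5 mm and 10.7 degrees, less where a joint would pass 70% of its speed; a pose out of reach is approached as far as the arm can. A call with a gripper value outside its range is refused whole. The fingers move at their own pace and stop on an object; "force" is the grip in N (left out, the last holds). Time passes only in rows, so rows that repeat a pose let the fingers close. It gives the time, the measured TCP pose, the force and the opening at its end, in the units of the state.
- arm.observe(): the state, without advancing time (a new reading comes with each control period).
- arm.get_image(name): name is "side" or "top"; returns the picture (400x640x3 uint8, blue, green, red); there is no depth.
- arm.camera_params(name): a dict with "mtx" (3x3 intrinsics, pixels), "T" (4x4, takes a point from camera to world coordinates). Camera axes: x right, y down, z forward; pixel columns grow to the right and rows downward; lengths in m; the calibration is good to about 2 mm. A picture is of the moment at which its call begins. camera_params takes no time and is no camera call.
- arm.sign_off(): hands the job in, once; it reports no verdict.
The state is a dict: "clock": time; "joints": joint angles; "dq": joint speeds; "joint_efforts": joint torques, N m; "position": TCP position; "ee_rot": TCP orientation; "force": force on the tool from outside, world axes, zero at the start; "ft_torque": the same for the moment, N m; "width": opening from 0.0 (shut) to 1.0 (fully open).
Only numpy, scipy, OpenCV 4.12 (cv2) and the standard library are available. Lean on these libraries where they do the work, as an engineer would, in place of code of your own. Each camera call takes 0.05 s, during which the arm holds its last target. There are 200 camera calls.

### The job

Start the check of the gas detector that lies in the test station: with the fingertips, push the carriage along its rail towards the detector until its spring pin rides over the bump and drops into the notch, without running it on past the notch, then press the start button on the control box fully down and let go. Move the pin only by way of the carriage, do not press the button before the carriage is in its notch, and leave the detector and the other things lying around where they are.

Things in the scene. Friction and masses are not known exactly. Their poses are not given: they have to be found in the camera images.
- station: Flat grey base plate screwed to the table, 165 x 440 mm, 12 mm thick, with a steel rail 30 mm wide running along its length (its own y axis). Origin on the table surface under the middle of the rail; own z up; plate from x -65 to +100 mm. Position and yaw (up to 0.3 rad) vary.
- carriage (a joint): How far the carriage has been slid along the rail, m: 0 at the station's -y end, growing along the station's +y, towards the detector. Travel 0.23; starts between 0 and 0.06. Captive on the rail (cannot be lifted); about 1.5 N of friction.
- carriage_top (a point): Centre of the carriage's top, 86 mm above the table. The carriage is a plain grey plastic block, 92 mm across the rail, 96 mm along it, from 26 to 86 mm above the table, with a round dial on top, a rubber ring on the face towards the detector and, flush with its top, a 12 mm thick flange reaching 91 mm to the station's +x side, which carries the spring pin.
- push_face (a point): Centre of the carriage's flat rear face, the face away from the detector (92 mm wide; 26 to 86 mm above the table; this point is 56 mm above it). The face looks to the station's -y; pushing it along +y drives the carriage. The space behind it is open. Axes as the station's.
- pin_line (a point): Point on the carriage at the lower end of the spring pin when the pin is down, 20 mm above the table, 74 mm to the station's +x side of the rail and 48 mm ahead (+y) of the push face. Moves with the carriage, not with the pin. Axes as the station's.
- pin (a joint): Lift of the steel spring pin above its lowest position, m (0 to 0.010; spring force down 7 to 10 N). The pin, 8 mm thick with a ball end below and an 18 mm dark knob on top reaching 98 mm above the table, stands upright in the carriage's flange. Reads 0 on the free run, about 0.0065 on the crest of the bump, again below 0.001 in the notch.
- notch (a point): Where the lower end of the pin belongs: bottom of the V notch in the dark steel cam on the narrow bar that reaches from the nest along the station's +x side, 20 mm above the table; axes as the station's. The carriage is in its detent when pin_line has the same station y as this point; it stays there when let go.
- bump (a point): Crest of the bump before the notch, 26.5 mm above the table, 10 mm before notch on the carriage's way (-y). From 30 to 11 mm before the notch a ramp rises at 22 degrees (push grows to 6 or 7 N); from about 7 mm before it the carriage snaps ahead into the notch by itself (push falls to almost nothing). The notch's far flank is steeper; forcing the carriage on past it takes about 17 N.
- nest: Aluminium cradle on the station around the detector, 87 x 130 mm, walls up to 57 mm above the table, open towards the carriage. Fixed during the job; its place along the rail varies by 70 mm. Origin at the centre of its underside, 12 mm above the table; axes as the station's. The notch is at x +74, y -118 mm of it.
- detector: Portable gas detector lying on its back in the nest, loose, yellow plastic, 62 x 112 x 30 mm, 0.28 kg; origin at the centre of its underside, 34 mm above the table; the sensor end faces the carriage (own -y). 3 mm short of the rubber ring when the carriage is in its notch. Must stay where it is.
- pod: Control box fixed to the table, grey, 90 x 70 mm, 40 mm high, with a round push button and two small dome lamps on its top; origin at the centre of its underside. To the left or to the right of the station's robot side.
- start_button (a joint): How far the start button is pressed, m: 0 up, 0.006 fully down. Spring return; about 1.5 N to start, 5 N fully down.
- start_button_top (a point): Centre of the top of the start button, a round grey plastic cap 28 mm across in a dark round housing 44 mm across; cap top 62 mm above the table and 10 mm above its housing. Pressed straight down; moves with the cap.
- jar: Bystander: closed jar, 56 mm across, 75 mm high, upright; origin at the centre of its underside.
- det_near: Bystander: orange gas detector 62 x 112 x 30 mm lying on the table between the robot and the station; origin at the centre of its underside.
- det_far: Bystander: yellow gas detector 62 x 112 x 30 mm lying to the right of the station; origin at the centre of its underside.
- driver: Bystander: screwdriver 170 mm long lying between the robot and the station; origin near its middle, handle to its own -x.
- battery: Bystander: black battery pack 55 x 90 x 24 mm to the left of the station; origin at the centre of its underside.
- brick: Bystander: black charger block 50 x 100 x 32 mm to the left of the robot; origin at the centre of its underside.
There are look-alikes about, which are no part of the job. What is shaped like the pod but yellow is not meant.

How it is judged:
On the way, in this order (a step that is already met when the one before it is completed fails the run):
1. the carriage has dropped into its notch and rests there (y of pin_line in the frame of notch between -0.003 and 0.003 m and value of joint pin below 0.003 m and velocity of joint carriage between -0.01 and 0.01 m/s), for 0.2 s.
2. the start button is pressed fully down (value of joint start_button above 0.0045 m), for 0.04 s.
At the end, for the whole second after the job is handed in: The carriage rests in its notch (pin within 3 mm of the notch along the rail and lifted less than 3 mm), the start button is up again, the detector lies within 8 mm of where it started (all of step 1 and value of joint start_button below 0.0015 m and distance of detector from where it was at the start of the episode below 0.008 m); the robot touches nothing.
It fails at once if the carriage is run on past its notch (more than 7 mm) (y of pin_line in the frame of notch above 0.007 m).
It fails at once if the button is pressed before the carriage is in its notch (value of joint start_button above 0.003 m and not (y of pin_line in the frame of notch between -0.003 and 0.003 m and value of joint pin below 0.003 m)).
It fails at once if the fingers pull or push the spring pin itself (contact force between the fingers and pin above 2 N).
It fails at once if the detector in the nest is shifted or lifted by more than 8 mm (distance of detector from where it was at the start of the episode above 0.008 m).
It fails at once if something lying around is moved or lifted by more than 20 mm (distance of any of jar, det_near, det_far, driver, battery, brick from where it was at the start of the episode above 0.02 m).
It also fails if it takes over 64 s, if anything falls off the work surface, if the arm or the gripper's body presses on something with over 40 N, if the wrist force passes 120 N, or if a joint passes its speed limit or range.

## Working session

There is one attempt and no reset: what is moved stays moved. The work goes in short steps, Python scripts to look and compute and a tool call to move; the robot and the scene stay as the last step left them, time stands still between calls to the robot, and variables do not carry over. Pictures are saved under pics/ and viewed, about 8 in all and at most 12, crops included, and the job is handed in when it is done.

Besides the shell and the picture viewer there is one more tool, called after "Call:" as name(argument=value, ...) on one line, values as JSON. jog_arm: Moves the arm, as the interface text tells. Its arguments: {"type":"object","properties":{"moves":{"type":"array","items":{"type":"object","properties":{"twist":{"type":"array","items":{"type":"number"}},"xyz":{"type":"array","items":{"type":"number"}},"grip":{"type":"number"}}}},"force":{"type":"number"}},"required":["moves"]}

```bash
mkdir -p pics; cat > h.py <<'E'
import numpy as np, cv2
from cell import arm
def ray(name,uv,z):
    p=arm.camera_params(name);K=np.array(p['mtx']);T=np.array(p['T'])
    d=T[:3,:3]@np.linalg.solve(K,[uv[0],uv[1],1.]);o=T[:3,3]
    return o+d*(z-o[2])/d[2]
def proj(name,P):
    p=arm.camera_params(name);K=np.array(p['mtx']);T=np.linalg.inv(np.array(p['T']))
    q=K@(T[:3,:3]@np.array(P)+T[:3,3]);return q[:2]/q[2]
E
python3 - <<'E'
from h import *
print(arm.tips_ahead)
s=arm.observe();print(s)
for n in('top','side'):
    cv2.imwrite(f'pics/{n}0.png',arm.get_image(n)); print(arm.camera_params(n))
E
```

```text
0.011
{'clock': 0.0, 'joints': array([-1.26655888,  0.43520038,  0.02496888,  1.57411541, -0.0116131 ,
        1.13399674, -0.0751109 ]), 'dq': array([ 1.67722408e-03, -8.39869104e-04,  1.66428436e-04, -1.15714909e-03,
        1.06362389e-04,  5.38257594e-05,  8.57236854e-04]), 'joint_efforts': array([-2.17950044e-03, -6.67827988e+01,  9.83553194e-01, -3.14471233e+01,
       -6.08260953e-02,  4.23333503e-02,  1.58638977e-04]), 'position': array([0.24716311, 0.57350229, 0.23695187]), 'ee_rot': array([-6.34749136e-01, -3.07660413e+00,  2.45526996e-03]), 'force': array([0.45458101, 0.63747297, 0.47307225]), 'ft_torque': array([ 0.02342791, -0.05588752,  0.04275371]), 'width': 1.0047105549732445}
{'mtx': array([[383.84241942,   0.        , 320.31836293],
       [  0.        , 383.84241942, 202.67309224],
       [  0.        ,   0.        ,   1.        ]]), 'T': array([[-0.0073831 , -0.99003418,  0.14063359,  0.34037053],
       [-0.99993388,  0.00854933,  0.00769029, -0.0689089 ],
       [-0.00881597, -0.14056752, -0.99003184,  1.14693012],
       [ 0.        ,  0.        ,  0.        ,  1.        ]])}
{'mtx': array([[397.20435356,   0.        , 318.1605033 ],
       [  0.        , 397.20435356, 199.47231906],
       [  0.        ,   0.        ,   1.        ]]), 'T': array([[ 0.98839525, -0.1055122 ,  0.10927945,  0.36679469],
       [-0.15100189, -0.60417435,  0.78241408, -0.85390457],
       [-0.01653039, -0.78983576, -0.6130956 ,  0.73677888],
       [ 0.        ,  0.        ,  0.        ,  1.        ]])}
```

View pics/top0.png

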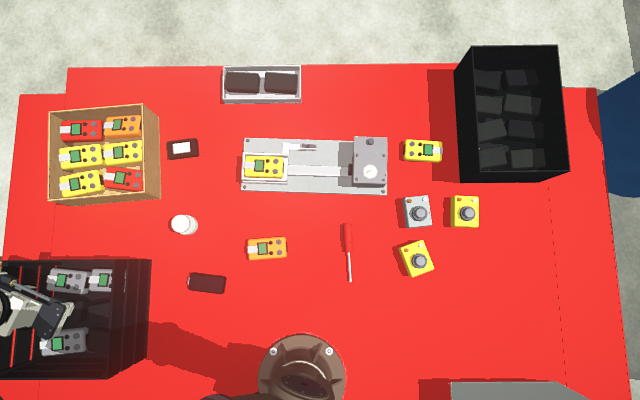

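View pics/side0.png

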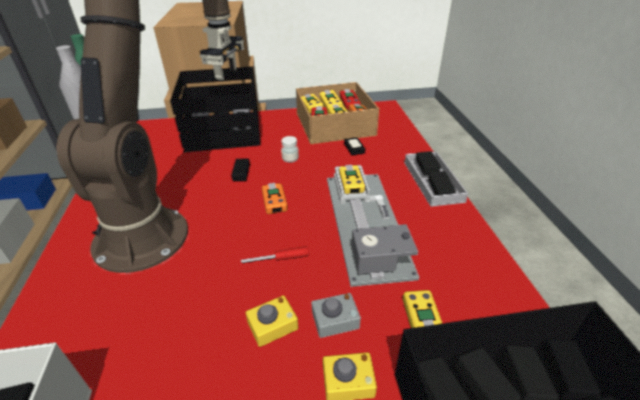

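The top view shows the station at about (315,165), with the carriage at the right end (370,162) and the detector in the nest at (265,167). There are three pod-shaped boxes: grey at (416,211), yellow at (465,212) and yellow at (416,258). Only the grey one fits, so I'll confirm it in an enlarged crop.

```bash
python3 - <<'E'
from h import *
im=cv2.imread('pics/top0.png');c=im[125:280,230:490]
cv2.imwrite('pics/crop1.png',cv2.resize(c,None,fx=3,fy=3,interpolation=cv2.INTER_CUBIC))
E
```

```text
(no output)
```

View pics/crop1.png

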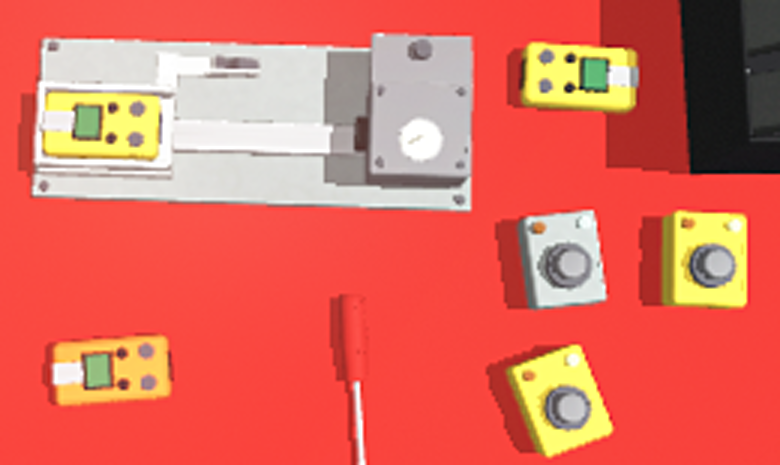

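The crop confirms it: the grey box at about (419,212), button cap at (420,213), is the only non-yellow box of that shape. The dark cam is at (308,146), the knob at (370,142) and the dial at (370,171). Now I'll measure.

```bash
cat > m.py <<'E'
from h import *
from scipy.spatial.transform import Rotation as R
np.set_printoptions(precision=4,suppress=True)
f=lambda x,y,z:ray('top',(230+(x+.5)/3-.5,125+(y+.5)/3-.5),z)
pts=dict(pBL=(32,195,.012),pBR=(470,208,.012),pTL=(40,38,.012),cTL=(371,34,.086),cTR=(474,38,.086),cBR=(470,180,.086),cBL=(368,173,.086),knob=(420,48,.098),dial=(420,139,.088),
 nTL=(39,84,.057),nTR=(171,90,.057),nBR=(171,170,.057),nBL=(33,167,.057),camL=(214,62,.03),camR=(259,66,.03),btn=(571,264,.062),railR=(330,138,.026),railL=(175,135,.026))
for k,v in pts.items(): pts[k]=f(*v); print(k,pts[k])
s=arm.observe();print(R.from_rotvec(s['ee_rot']).as_matrix())
d=pts['pBL']-pts['pBR'];print('yaw plate',np.arctan2(-d[0],d[1]),np.linalg.norm(d))
d=pts['cBL']-pts['cBR'];print(np.arctan2(-d[0],d[1]),np.linalg.norm(d)); d=pts['cTL']-pts['cTR'];print(np.arctan2(-d[0],d[1]),np.linalg.norm(d))
d=pts['knob']-pts['dial'];print(np.arctan2(d[1],d[0]),np.linalg.norm(d))
d=pts['nBL']-pts['nBR'];print(np.arctan2(-d[0],d[1]),np.linalg.norm(d));d=pts['nTL']-pts['nTR'];print(np.arctan2(-d[0],d[1]),np.linalg.norm(d))
E
python3 m.py
```

```text
pBL [0.5432 0.1801 0.012 ]
pBR [ 0.5261 -0.2578  0.012 ]
pTL [0.706  0.1755 0.012 ]
cTL [ 0.6829 -0.1565  0.086 ]
cTR [ 0.6779 -0.2544  0.086 ]
cBR [ 0.5405 -0.2463  0.086 ]
cBL [ 0.548  -0.1511  0.086 ]
knob [ 0.6649 -0.2013  0.098 ]
dial [ 0.5797 -0.2003  0.088 ]
nTL [0.645  0.1658 0.057 ]
nTR [0.6377 0.0369 0.057 ]
nBR [0.5584 0.0365 0.057 ]
nBL [0.5626 0.1699 0.057 ]
camL [ 0.6735 -0.0035  0.03  ]
camR [ 0.6689 -0.0485  0.03  ]
btn [ 0.4634 -0.3432  0.062 ]
railR [ 0.5956 -0.1186  0.026 ]
railL [0.6001 0.0356 0.026 ]
[[-0.9184  0.3957 -0.0004]
 [ 0.3957  0.9184 -0.0013]
 [-0.0001 -0.0014 -1.    ]]
yaw plate -0.03897000516561865 0.4382034124631613
-0.07894099239624947 0.09550935181223213
-0.05047603346186807 0.09803910892242407
-0.011547517998675674 0.08578857884602989
-0.031242177502176605 0.13346543206981143
-0.0564155622433909 0.12914871442834655
```

```bash
cat > rel.py <<'E'
import sys
from h import *
from scipy.spatial.transform import Rotation as R
np.set_printoptions(precision=3,suppress=True)
# args: x y z yaw_of_tool_y  -> units in the tool frame
x,y,z,a=map(float,sys.argv[1:5]);s=arm.observe()
C=R.from_rotvec(s['ee_rot']);ty=np.array([np.cos(a),np.sin(a),0]);tz=np.array([0,0,-1.])
G=R.from_matrix(np.c_[np.cross(ty,tz),ty,tz])
print('xyz',C.inv().apply(np.array([x,y,z])-s['position'])/.06,'twist',np.degrees((C.inv()*G).as_rotvec())/10,s['clock'],s['position'],s['force'])
E
python3 rel.py .586 -.30 .20 -.04
```

```text
xyz [-10.947 -11.136   0.635] twist [-0.006  0.006  6.898] 0.1 [0.247 0.574 0.237] [-0.211 -0.379  0.628]
```

Call:
jog_arm(moves=[{"xyz": [-0.7,-0.7,0],"grip": 1},{"xyz": [-1.4,-1.4,0],"grip": 1},{"xyz": [-2.1,-2.1,0],"grip": 1},{"xyz": [-2.8,-2.8,0],"grip": 1},{"xyz": [-3.5,-3.5,0],"grip": 1}], force=20)

```text
invalid input at $.moves[0]: expected keys twist, xyz, grip
```

Call:
jog_arm(moves=[{"xyz": [-0.7,-0.7,0],"twist": [0,0,0.7],"grip": 1},{"xyz": [-1.4,-1.4,0],"twist": [0,0,1.4],"grip": 1},{"xyz": [-2.1,-2.1,0],"twist": [0,0,2.1],"grip": 1},{"xyz": [-2.8,-2.8,0],"twist": [0,0,2.8],"grip": 1},{"xyz": [-3.5,-3.5,0],"twist": [0,0,3.5],"grip": 1}])

```text
clock: 0.72
position: [0.3574, 0.296, 0.2376]
ee_rot: [-1.536, -2.74, -0.0]
force: [1.3, -0.3, 0.5]
width: 0.505
```

```bash
python3 rel.py .586 -.30 .20 -.04
```

```text
xyz [-10.462  -1.934   0.626] twist [-0.    -0.     3.375] 0.725 [0.357 0.296 0.238] [ 1.34  -0.343  0.525]
```

Call:
jog_arm(moves=[{"xyz": [-1,-0.2,0],"twist": [0,0,0.7],"grip": 1},{"xyz": [-2,-0.4,0],"twist": [0,0,1.4],"grip": 1},{"xyz": [-3,-0.6,0],"twist": [0,0,2.1],"grip": 1},{"xyz": [-4,-0.8,0],"twist": [0,0,2.8],"grip": 1},{"xyz": [-5,-1,0],"twist": [0,0,3.4],"grip": 1}])

```text
clock: 1.35
position: [0.4638, 0.0094, 0.2378]
ee_rot: [-2.269, -2.172, -0.001]
force: [0.5, -0.1, 0.5]
width: 0.006
```

```bash
python3 rel.py .586 -.30 .15 -.04
```

```text
xyz [-5.064  2.258  1.462] twist [ 0.002 -0.003 -0.021] 1.35 [0.464 0.009 0.238] [ 0.517 -0.133  0.519]
```

Call:
jog_arm(moves=[{"xyz": [-0.9,0.4,0],"twist": [0,0,0],"grip": 1},{"xyz": [-1.8,0.8,0],"twist": [0,0,0],"grip": 1},{"xyz": [-2.7,1.2,0],"twist": [0,0,0],"grip": 1},{"xyz": [-3.6,1.6,0],"twist": [0,0,0],"grip": 1},{"xyz": [-4.5,2.0,0],"twist": [0,0,0],"grip": 1}])

```text
clock: 1.98
position: [0.5732, -0.2648, 0.2373]
ee_rot: [-2.265, -2.176, -0.0]
force: [1.9, 0.9, 0.3]
width: 0.006
```

```bash
python3 rel.py .586 -.295 .064 -.04
```

```text
xyz [-0.496  0.235  2.888] twist [-0.002 -0.003  0.002] 1.975 [ 0.573 -0.265  0.237] [1.924 0.916 0.304]
```

Call:
jog_arm(moves=[{"xyz": [-0.5,0.2,0],"twist": [0,0,0],"grip": 1},{"xyz": [-0.5,0.2,0.8],"twist": [0,0,0],"grip": 1},{"xyz": [-0.5,0.2,1.6],"twist": [0,0,0],"grip": 1},{"xyz": [-0.5,0.2,1.6],"twist": [0,0,0],"grip": 1}])

```text
clock: 2.48
position: [0.581, -0.2922, 0.1381]
ee_rot: [-2.261, -2.171, 0.005]
force: [0.6, -0.6, 0.9]
width: 0.004
```

```bash
python3 rel.py .586 -.295 .064 -.04; python3 - <<'E'
from h import *
t=arm.get_image('top');s=arm.get_image('side')
cv2.imwrite('pics/t2.png',np.hstack([cv2.resize(t[110:240,280:460],(400,289)),cv2.resize(s[170:300,310:450],(311,289))]))
E
```

```text
xyz [-0.046  0.093  1.234] twist [-0.041 -0.016 -0.002] 2.475 [ 0.581 -0.292  0.138] [ 0.561 -0.61   0.94 ]
```

View pics/t2.png

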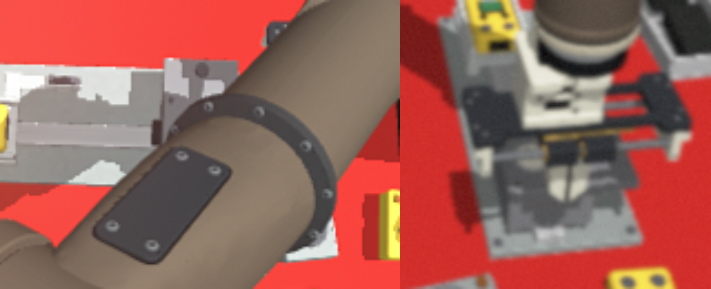

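The arm hides the carriage in the top view. The side view shows the closed fingers just behind the carriage's rear face, with the wide gripper body across the rail. Next I lower them.

Call:
jog_arm(moves=[{"xyz": [-0.05,0.1,0.4],"twist": [0,0,0],"grip": 1},{"xyz": [-0.05,0.1,0.8],"twist": [0,0,0],"grip": 1},{"xyz": [-0.05,0.1,1.2],"twist": [0,0,0],"grip": 1},{"xyz": [-0.05,0.1,1.2],"twist": [0,0,0],"grip": 1}])

```text
clock: 3.08
position: [0.589, -0.2966, 0.0689]
ee_rot: [-2.264, -2.175, 0.001]
force: [0.4, 0.3, 1.5]
width: 0.006
```

Call:
jog_arm(moves=[{"xyz": [0.2,0,0],"twist": [0,0,0],"grip": 1},{"xyz": [0.4,0,0],"twist": [0,0,0],"grip": 1},{"xyz": [0.6,0,0],"twist": [0,0,0],"grip": 1},{"xyz": [0.8,0,0],"twist": [0,0,0],"grip": 1}])

```text
clock: 3.58
position: [0.5918, -0.2487, 0.0705]
ee_rot: [2.264, 2.175, 0.001]
force: [0.4, -2.7, 1.7]
width: 0.004
```

```bash
python3 rel.py .594 -.076 .064 -.04;python3 - <<'E'
from h import *
t=arm.get_image('top');s=arm.get_image('side')
cv2.imwrite('pics/t3.png',np.hstack([cv2.resize(t[110:240,280:460],(400,289)),cv2.resize(s[170:300,310:450],(311,289))]))
E
```

```text
xyz [ 2.878 -0.079  0.105] twist [ 0.009  0.006 -0.   ] 3.575 [ 0.592 -0.249  0.071] [ 0.396 -2.743  1.7  ]
```

View pics/t3.png

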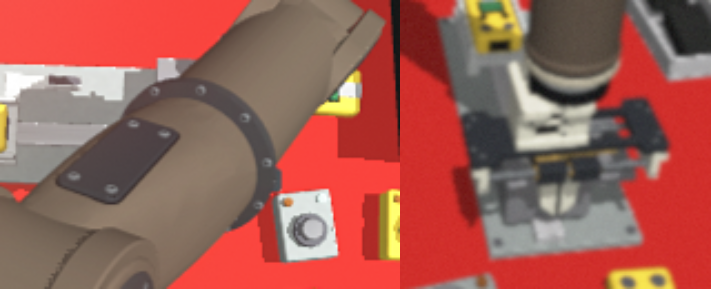

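The fingers are on the rear face with -2.7 N in y. I'll push over the free run first.

Call:
jog_arm(moves=[{"xyz": [0.2,0,0],"twist": [0,0,0],"grip": 1},{"xyz": [0.4,0,0],"twist": [0,0,0],"grip": 1},{"xyz": [0.6,0,0.02],"twist": [0,0,0],"grip": 1},{"xyz": [0.8,0,0.03],"twist": [0,0,0],"grip": 1},{"xyz": [1.0,0,0.03],"twist": [0,0,0],"grip": 1}])

```text
clock: 4.3
position: [0.5937, -0.1883, 0.0678]
ee_rot: [-2.266, -2.176, 0.0]
force: [1.2, -1.6, -0.0]
width: 0.004
```

Call:
jog_arm(moves=[{"xyz": [0.2,0,0],"twist": [0,0,0],"grip": 1},{"xyz": [0.4,0,0],"twist": [0,0,0],"grip": 1},{"xyz": [0.6,0,0],"twist": [0,0,0],"grip": 1},{"xyz": [0.8,0,0],"twist": [0,0,0],"grip": 1},{"xyz": [0.9,0,0],"twist": [0,0,0],"grip": 1}])

```text
clock: 4.92
position: [0.5958, -0.1338, 0.0678]
ee_rot: [-2.264, -2.177, -0.0]
force: [1.3, -1.9, -1.3]
width: 0.005
```

```bash
python3 rel.py .594 -.076 .064 -.04;python3 - <<'E'
from h import *
t=arm.get_image('top');s=arm.get_image('side')
cv2.imwrite('pics/t4.png',np.hstack([cv2.resize(t[110:240,230:410],(400,289)),cv2.resize(s[150:280,310:450],(311,289))]))
E
```

```text
xyz [ 0.962 -0.068  0.065] twist [-0.002 -0.004  0.004] 4.925 [ 0.596 -0.134  0.068] [ 1.278 -1.888 -1.342]
```

View pics/t4.png

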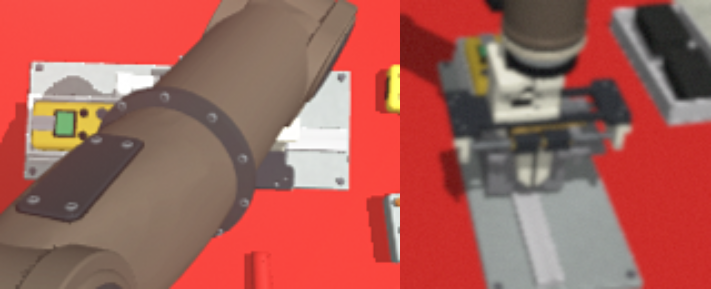

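The carriage follows the fingers and the arm still hides the top view. From here I take small steps and watch the force.

Call:
jog_arm(moves=[{"xyz": [0.1,0,0],"twist": [0,0,0],"grip": 1},{"xyz": [0.2,0,0],"twist": [0,0,0],"grip": 1},{"xyz": [0.3,0,0],"twist": [0,0,0],"grip": 1},{"xyz": [0.4,0,0],"twist": [0,0,0],"grip": 1},{"xyz": [0.4,0,0],"twist": [0,0,0],"grip": 1}])

```text
clock: 5.65
position: [0.5969, -0.11, 0.0678]
ee_rot: [-2.264, -2.177, -0.001]
force: [0.2, -0.1, -0.2]
width: 0.005
```

Call:
jog_arm(moves=[{"xyz": [0.05,0,0],"twist": [0,0,0],"grip": 1},{"xyz": [0.1,0,0],"twist": [0,0,0],"grip": 1},{"xyz": [0.1,0,0],"twist": [0,0,0],"grip": 1}])

```text
clock: 6.02
position: [0.5971, -0.1048, 0.0679]
ee_rot: [-2.265, -2.176, -0.0]
force: [0.1, -1.4, -0.6]
width: 0.005
```

Call:
jog_arm(moves=[{"xyz": [0.05,0,0],"twist": [0,0,0],"grip": 1},{"xyz": [0.1,0,0],"twist": [0,0,0],"grip": 1},{"xyz": [0.1,0,0],"twist": [0,0,0],"grip": 1}])

```text
clock: 6.4
position: [0.5973, -0.0989, 0.068]
ee_rot: [-2.265, -2.177, -0.0]
force: [0.1, -0.3, 0.7]
width: 0.004
```

Call:
jog_arm(moves=[{"xyz": [0.03,0,0],"twist": [0,0,0],"grip": 1},{"xyz": [0.06,0,0],"twist": [0,0,0],"grip": 1}])

```text
clock: 6.65
position: [0.5974, -0.0974, 0.068]
ee_rot: [2.266, 2.173, -0.002]
force: [1.0, -7.4, -1.4]
width: 0.006
```

Call:
jog_arm(moves=[{"xyz": [0.03,0,0],"twist": [0,0,0],"grip": 1},{"xyz": [0.06,0,0],"twist": [0,0,0],"grip": 1}])

```text
clock: 6.9
position: [0.5975, -0.094, 0.068]
ee_rot: [2.266, 2.173, -0.002]
force: [1.1, -7.3, -1.5]
width: 0.004
```

Call:
jog_arm(moves=[{"xyz": [0.03,0,0],"twist": [0,0,0],"grip": 1},{"xyz": [0.06,0,0],"twist": [0,0,0],"grip": 1}])

```text
clock: 7.15
position: [0.5976, -0.0905, 0.068]
ee_rot: [2.266, 2.173, -0.002]
force: [0.9, -7.7, -2.4]
width: 0.002
```

Call:
jog_arm(moves=[{"xyz": [0.03,0,0],"twist": [0,0,0],"grip": 1},{"xyz": [0.06,0,0],"twist": [0,0,0],"grip": 1}])

```text
clock: 7.4
position: [0.5978, -0.0869, 0.068]
ee_rot: [2.266, 2.173, -0.002]
force: [0.4, -7.2, -2.4]
width: 0.007
```

Call:
jog_arm(moves=[{"xyz": [0.03,0,0],"twist": [0,0,0],"grip": 1},{"xyz": [0.06,0,0],"twist": [0,0,0],"grip": 1}])

```text
clock: 7.65
position: [0.598, -0.0831, 0.068]
ee_rot: [2.266, 2.173, -0.002]
force: [1.5, -5.1, -2.0]
width: 0.004
```

Call:
jog_arm(moves=[{"xyz": [0.03,0,0],"twist": [0,0,0],"grip": 1}])

```text
clock: 7.78
position: [0.5981, -0.0799, 0.068]
ee_rot: [2.266, 2.175, -0.0]
force: [1.0, -1.2, 0.8]
width: 0.003
```

Call:
jog_arm(moves=[{"xyz": [0.02,0,0],"twist": [0,0,0],"grip": 1},{"xyz": [0.02,0,0],"twist": [0,0,0],"grip": 1}])

```text
clock: 8.02
position: [0.598, -0.0772, 0.0678]
ee_rot: [-2.264, -2.177, -0.001]
force: [0.3, 0.3, 0.7]
width: 0.004
```

Call:
jog_arm(moves=[{"xyz": [0.02,0,0],"twist": [0,0,0],"grip": 1},{"xyz": [0.02,0,0],"twist": [0,0,0],"grip": 1}])

```text
clock: 8.28
position: [0.5981, -0.0767, 0.0679]
ee_rot: [-2.265, -2.176, -0.0]
force: [0.7, 0.0, -0.5]
width: 0.007
```

The push force rose to about 7.5 N, then fell to 0 at TCP y of about -0.080. That matches the snap, and the camera estimate puts the notch near -0.073. Now I back off, lift, and check from a distance.

Call:
jog_arm(moves=[{"xyz": [-0.4,0,0],"twist": [0,0,0],"grip": 1},{"xyz": [-0.8,0,0],"twist": [0,0,0],"grip": 1},{"xyz": [-1.2,0,-0.7],"twist": [0,0,0],"grip": 1},{"xyz": [-2.0,0,-1.4],"twist": [0,0,0],"grip": 1},{"xyz": [-2.8,0,-1.6],"twist": [0,0,0],"grip": 1}])

```text
clock: 8.9
position: [0.5926, -0.2465, 0.1669]
ee_rot: [2.262, 2.175, 0.003]
force: [0.4, -0.4, 0.6]
width: 0.006
```

```bash
python3 rel.py .4634 -.3432 .15 -.04
```

```text
xyz [-1.695 -2.089  0.274] twist [0.023 0.005 0.004] 8.9 [ 0.593 -0.247  0.167] [ 0.442 -0.378  0.553]
```

Call:
jog_arm(moves=[{"xyz": [-0.5,-0.6,0],"twist": [0,0,0],"grip": 1},{"xyz": [-1,-1.2,0],"twist": [0,0,0],"grip": 1},{"xyz": [-1.5,-1.8,0],"twist": [0,0,0],"grip": 1},{"xyz": [-1.7,-2.1,0],"twist": [0,0,0],"grip": 1},{"xyz": [-1.7,-2.1,0],"twist": [0,0,0],"grip": 1}])

```text
clock: 9.52
position: [0.4605, -0.3425, 0.1642]
ee_rot: [2.268, 2.173, 0.001]
force: [-0.1, -0.8, -0.2]
width: 0.003
```

```bash
python3 rel.py .4634 -.3432 .08 -.04;python3 - <<'E'
from h import *
t=arm.get_image('top');s=arm.get_image('side')
cv2.imwrite('pics/top5.png',t)
a=cv2.resize(t[130:230,230:460],None,fx=3.3,fy=3.3,interpolation=cv2.INTER_CUBIC)
b=cv2.resize(s[150:350,230:450],None,fx=1.3,fy=1.3)
c=np.zeros((a.shape[0]+b.shape[0],a.shape[1],3),np.uint8);c[:a.shape[0]]=a;c[a.shape[0]:,:b.shape[1]]=b
print(c.shape);cv2.imwrite('pics/t5.png',c)
E
```

```text
xyz [-0.01   0.049  1.403] twist [ 0.002 -0.001 -0.017] 9.525 [ 0.46  -0.342  0.164] [-0.132 -0.843 -0.182]
(590, 759, 3)
```

View pics/t5.png

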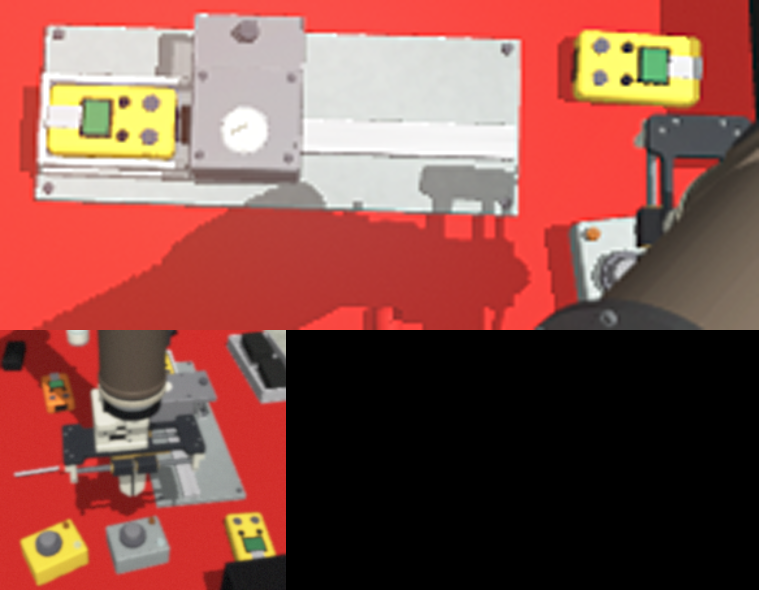

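```bash
python3 - <<'E'
from h import *
np.set_printoptions(precision=4,suppress=True)
f=lambda x,y,z:ray('top',(230+(x+.5)/3.3-.5,130+(y+.5)/3.3-.5),z)
for k,v in dict(knob=(246,30,.098),TL=(195,15,.086),TR=(306,20,.086),BR=(300,182,.086),BL=(190,173,.086)).items(): print(k,f(*v))
for T in ([.4634,-.3432,.062],[.4605,-.3425,.153]): print(proj('side',T))
s=arm.get_image('side');cv2.imwrite('pics/s6.png',s)
# dark button cap in side view: grey pod region
c=s[280:345,300:370];cv2.imwrite('pics/s6c.png',cv2.resize(c,None,fx=8,fy=8,interpolation=cv2.INTER_CUBIC))
E
```

```text
knob [ 0.6724 -0.0165  0.098 ]
TL [0.6901 0.0284 0.086 ]
TR [ 0.6846 -0.068   0.086 ]
BR [ 0.5418 -0.0617  0.086 ]
BL [0.5504 0.0321 0.086 ]
[332.3937 302.7539]
[331.1088 273.003 ]
```

View pics/s6c.png

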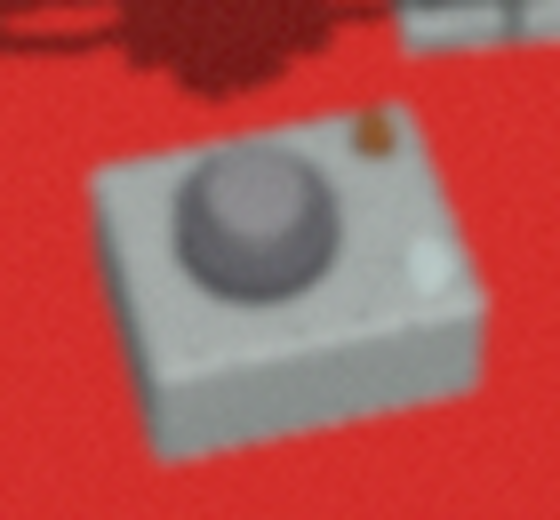

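The knob is now at y -0.0165 against an expected notch at -0.0186, so the carriage is in its detent. The button cap in the side view at (332,303) matches the projected estimate (332.4,302.8). Now I descend and press.

Call:
jog_arm(moves=[{"xyz": [0,0.05,0.5],"twist": [0,0,0],"grip": 1},{"xyz": [0,0.05,1],"twist": [0,0,0],"grip": 1},{"xyz": [0,0.05,1.3],"twist": [0,0,0],"grip": 1},{"xyz": [0,0.05,1.3],"twist": [0,0,0],"grip": 1}])

```text
clock: 10.18
position: [0.4644, -0.3408, 0.0848]
ee_rot: [-2.263, -2.176, 0.001]
force: [-0.6, 0.6, 0.8]
width: 0.007
```

Call:
jog_arm(moves=[{"xyz": [0,0,0.07],"twist": [0,0,0],"grip": 1},{"xyz": [0,0,0.14],"twist": [0,0,0],"grip": 1},{"xyz": [0,0,0.14],"twist": [0,0,0],"grip": 1}])

```text
clock: 10.55
position: [0.4645, -0.3419, 0.0777]
ee_rot: [2.266, 2.176, 0.0]
force: [0.9, -0.1, 0.6]
width: 0.004
```

Call:
jog_arm(moves=[{"xyz": [0,0,0.07],"twist": [0,0,0],"grip": 1},{"xyz": [0,0,0.13],"twist": [0,0,0],"grip": 1},{"xyz": [0,0,0.13],"twist": [0,0,0],"grip": 1}])

```text
clock: 10.92
position: [0.4646, -0.3421, 0.0698]
ee_rot: [2.265, 2.176, 0.0]
force: [0.3, -0.2, 3.5]
width: 0.009
```

Call:
jog_arm(moves=[{"xyz": [0,0,0.04],"twist": [0,0,0],"grip": 1},{"xyz": [0,0,0.04],"twist": [0,0,0],"grip": 1}])

```text
clock: 11.18
position: [0.4647, -0.3421, 0.0675]
ee_rot: [2.265, 2.176, 0.0]
force: [0.8, -0.2, 5.1]
width: 0.004
```

Call:
jog_arm(moves=[{"xyz": [0,0,0.04],"twist": [0,0,0],"grip": 1},{"xyz": [0,0,0.04],"twist": [0,0,0],"grip": 1}])

```text
clock: 11.42
position: [0.4647, -0.3422, 0.0669]
ee_rot: [2.265, 2.175, 0.003]
force: [-4.7, 5.0, 27.9]
width: 0.005
```

Call:
jog_arm(moves=[{"xyz": [0,0,0.03],"twist": [0,0,0],"grip": 1},{"xyz": [0,0,0.03],"twist": [0,0,0],"grip": 1}])

```text
clock: 11.68
position: [0.4648, -0.3423, 0.0665]
ee_rot: [2.265, 2.174, 0.004]
force: [-8.7, 9.6, 45.9]
width: 0.004
```

The force jump shows the button is on its stop. I release straight up and move clear.

Call:
jog_arm(moves=[{"xyz": [0,0,-0.3],"twist": [0,0,0],"grip": 1},{"xyz": [0,0,-1],"twist": [0,0,0],"grip": 1},{"xyz": [0,0,-1.8],"twist": [0,0,0],"grip": 1},{"xyz": [-0.8,0,-2.4],"twist": [0,0,0],"grip": 1},{"xyz": [-1.2,0,-2.4],"twist": [0,0,0],"grip": 1}])

```text
clock: 12.3
position: [0.4617, -0.4169, 0.2104]
ee_rot: [2.263, 2.171, -0.0]
force: [0.8, -0.7, -0.4]
width: 0.003
```

```bash
python3 - <<'E'
from h import *
t=arm.get_image('top');s=arm.get_image('side')
a=cv2.resize(t[130:290,160:480],(640,320),interpolation=cv2.INTER_CUBIC)
b=cv2.resize(s[150:350,230:450],None,fx=1.3,fy=1.3)
c=np.zeros((580,640,3),np.uint8);c[:320]=a;c[320:,:b.shape[1]]=b
cv2.imwrite('pics/end.png',c)
# change of picture in the bystander areas against the first view
o=cv2.imread('pics/top5.png')
d=cv2.absdiff(o,t).max(2)>60
print('nest/carriage changed px',d[130:195,238:330].sum(), arm.observe()['force'])
E
```

```text
nest/carriage changed px 116 [ 0.02430263  0.10653212 -0.85933391]
```

View pics/end.png

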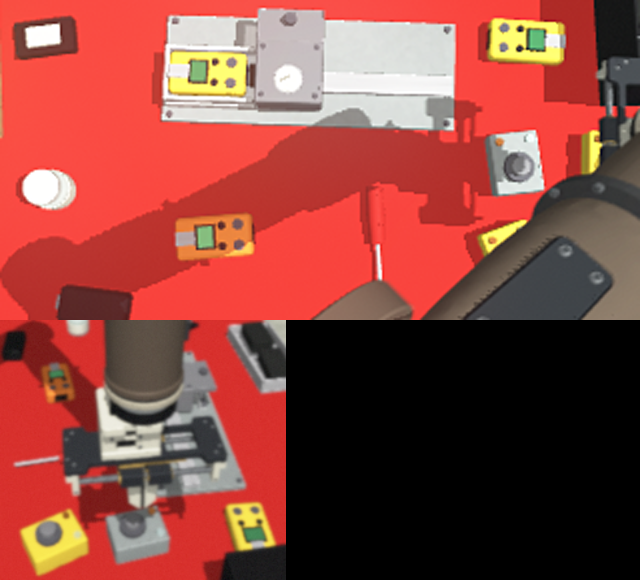

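The final picture shows the carriage against the nest in its notch, the detector in place, the bystanders unmoved, the button up and the gripper clear.

```bash
python3 -c "
from cell import arm
print(arm.observe()['clock'],arm.sign_off())"
```

```text
the job is handed in; nothing more can be done
12.4 None
```

The carriage is in its notch, and the start button was pressed fully down and released. I handed the job in at 12.4 s; sign-off gives no verdict.

- **Carriage:** I pushed it by its rear face with closed fingertips. The push force rose to about 7.5 N on the ramp, then fell to zero as the pin snapped over the bump. I stopped there and backed off. A camera check then put the pin knob at y -16.5 mm, against -18.6 mm expected for the notch. That 2 mm difference is within the calibration error.
- **Button:** I pressed the grey control box's button. The spring force reached 5 N, then a hard stop. My last step drove it to about 46 N at the fingertips, more than needed. That is well below the 120 N wrist limit; the 40 N limit is for the arm and gripper body.
- **Last checks:** the final picture shows the carriage still at the notch and the detector in its nest. The jar, both loose detectors, the screwdriver and the battery look unmoved. The charger block is only partly in view. The button looks up again, the gripper is clear and the tool force is about 0.9 N. A picture comparison around the nest and carriage still showed 116 changed pixels. I put these down to the arm's shadow but did not check further.

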